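# Spin and park the soldering turntable

## Robot

A 6-joint arm with a two-finger parallel gripper is mounted at the origin on the work surface. World frame = base frame: x ahead of the robot, y to its left, z up, the work surface at z = 0. Lengths are in m, angles in rad, forces in N, time in s.
With the tool pointing down it reaches from about 0.3 to 0.775 m from the base axis. Payload 14.6 kg.
Tool frame: the origin (TCP) lies midway between the tips of the shut fingers; the grasp point (between the pads) lies 19 mm behind it (ctrl.tcp_to_grasp is the distance from the TCP to the grasp point, in m); x points along the fingers, y is the direction in which the jaws open and shut, and the axes are right-handed (so a half turn about x gives the same grasp; the last joint's range is limited). The gripper opens to 94 mm and grips with 3 to 60 N. Pads are 16 mm wide; open, the fingers measure 119 mm over their backs; the gripper's body (75 mm by 177 mm) begins 78 mm behind the grasp point.
Start: joints at [1.149, 0.3, 1.521, -0, 1.321, -0.067], TCP at [0.191, 0.516, 0.166] pointing down, gripper open.
Joint ranges: [-3.03, 3.03], [-0.79, 2.21], [0.23, 2.52], [-1.04, 4.18], [0, 3.07], [-2.55, 2.55]. Speed limits (rad/s): [2.22, 2.22, 2.57, 3.14, 3.14, 3.14].

## Interface

Orientations are given as [roll, pitch, yaw] about the fixed x, y, z axes, in that order (R = Rz(yaw) Ry(pitch) Rx(roll)).
In Python, from station import ctrl gives the robot as it stands.
- The arm moves only by the tool jog_arm, never from a script. Its argument "rows" is one flat list of numbers, 7 for each row, row after row: the shift along the world's x, y, z in m, then the turn, a rotation vector about the world's x, y, z in degrees, then the closure, from 0 (fully open) to 1 (shut). A call has 1 to 8 rows; each row shifts and turns the commanded pose from where the row before left it; what a row does not reach is not made up. A row lasts 1/12 s, in which the tool goes at most 41.7 mm and 7.16 degrees, less where a joint would pass 70% of its speed; a pose out of reach is approached as far as the arm can. A call with a gripper value outside its range is refused whole. The fingers move at their own pace and stop on an object; "squeeze" is the grip in N (left out, the last holds). Time passes only in rows, so rows that do not move let the fingers close. It gives the time, the measured TCP pose, the force and the opening at its end, in the units of the state.
- ctrl.get_obs(): the state, without advancing time (a new reading comes with each control period).
- ctrl.camera(name): name is "side" or "top" or "wrist"; returns (picture, depth): 384x512x3 uint8, red, green, blue; 384x512 float32, m along the optical axis (not along the pixel's ray), 0 where there is no reading.
- ctrl.camera_model(name): a dict with "K" (3x3 intrinsics, pixels), "extrinsics" (4x4, takes a point from camera to world coordinates). Camera axes: x right, y down, z forward; pixel columns grow to the right and rows downward; lengths in m; the calibration is good to about 2 mm. A picture is of the moment at which its call begins: read the wrist's pose just before it. camera_model takes no time and is no camera call; for the wrist camera it gives the pose at the moment of the call.
- ctrl.hand_in(): hands the job in, once; it reports no verdict.
The state is a dict: "time_s": time; "qpos": joint angles; "joint_vel": joint speeds; "tau": joint torques, N m; "ee_pos": TCP position; "eef_rot": TCP orientation; "force": force on the tool from outside, world axes, zero at the start; "moment": the same for the moment, N m; "grip_width": finger opening in m.
Only numpy, scipy, OpenCV 4.12 (cv2) and the standard library are available. Lean on these libraries where they do the work, as an engineer would, in place of code of your own. Each camera call takes 0.05 s, during which the arm holds its last target.

## Task

Check that the soldering turntable runs freely and park it: with a fingertip, flick one of its orange pins so that the wheel spins by itself, untouched, for two seconds or more. While it is still turning, brake it by pressing a fingertip gently down on the black plate so that the yellow mark stops at the red pointer; do not touch the plate until the mark is coming up to the pointer. Finish still pressing lightly on the plate to hold it there; only touch and push, never squeeze a pin, and leave everything else on the bench where it is.

Things in the scene. Friction and masses are not known exactly. Their poses are not given: they have to be found in the camera images.
- turntable: fixed foot, a dark round casting; origin on the bench surface (z 0) on the wheel's axis. Its +x axis points level from the axis to the red pointer, z up. The pointer is a red post 30 mm wide and 50 mm high, front face 155 mm from the axis, with a nose reaching in to 130 mm, just outside the plate's rim. No bystander within 155 mm of the axis
- pointer_tip (a point): tip of the red pointer's nose, 131 mm from the axis, 50 mm above the bench
- spin (a joint): turning angle of the wheel in rad, counter-clockwise from above positive, without end stops, counts on past 2 pi; at 0 (and every 2 pi) the yellow mark stands at the pointer. Runs freely on a bearing, either way round: from 2.5 rad/s it coasts for about 10 s (each second it loses about 0.13 rad/s plus a tenth of its speed)
- plate: round black plate, 250 mm across, 10 mm thick, top face 50 mm above the bench; origin on the axis 34 mm above the bench, x axis points to the mark. Green middle (radius 85 mm) with low nests and plug shells (up to 13 mm above the face); the flat black band outside it is clear, for braking. Sprung: gives straight down 6 mm under a push, from 1.5 N rising to about 9 N, then hard
- mark (a point): on the plate's top face in the middle of the yellow mark's outer part, 115 mm from the axis; the mark is a stripe 36 mm long (radius 88 to 124 mm) and 20 mm wide
- hub (a point): centre of the plate's top face, on the axis, 50 mm above the bench.
- pins: the three upright orange pins, turning with the plate, as one part (the wheel with plate and pins weighs about 0.6 kg); origin on the axis 34 mm above the bench
- pin_a (a point): top of a orange pin, 12 mm in diameter, standing 38 mm above the plate (top 88 mm above the bench), 70 mm from the axis, 60 degrees counter-clockwise of the mark; its foot has a collar 18 mm across and 4 mm high
- pin_b (a point): top of the like pin 180 degrees from the mark
- pin_c (a point): top of the like pin 300 degrees counter-clockwise of the mark
- spool: bystander: solder spool with green flanges, 72 mm across, 54 mm high, loose near the turntable; origin under its centre
- clip: bystander: grey plastic clip, 70 x 30 x 10 mm, loose near the turntable; origin under its centre
- vblock: bystander: dark steel grooved block, 60 x 45 x 40 mm, loose near the turntable; origin under its centre
- marker: bystander: pink marker pen, 120 x 13 x 13 mm, along its x axis; origin under its middle
- sponge: bystander: black tray with a yellow sponge, 90 x 70 x 20 mm; origin under its centre
- tape: bystander: white tape roll standing flat, 90 mm across, 50 mm high; origin under its centre
- plug: bystander: loose steel and blue plug shell, 50 x 18 x 20 mm; origin under its centre

How it is judged:
On the way, in this order (a step that is already met when the one before it is completed fails the run):
1. the turntable spins by itself faster than 0.3 rad/s with nothing touching it, for 1.8 s ((velocity of joint spin above 0.3 rad/s or velocity of joint spin below -0.3 rad/s) and contact force between each of the arm, the fingers and plate below 0.05 N and contact force between each of the arm, the fingers and pins below 0.05 N), for 1.8 s.
2. a finger touches the plate while it is still turning (over 0.1 rad/s) ((velocity of joint spin above 0.1 rad/s or velocity of joint spin below -0.1 rad/s) and contact force between the fingers and plate above 0.1 N).
3. the plate stands still under the fingertip with the yellow mark at the pointer (within 11 mm sideways) (y of mark in the frame of turntable between -0.011 and 0.011 m and x of mark in the frame of turntable above 0 m and angular speed of plate below 0.05 rad/s and contact force between the fingers and plate above 0.3 N), for 0.3 s.
At the end, for the whole second after the job is handed in: The plate is at rest with the middle of the yellow mark within 11 mm of the line from the axis to the pointer, held by a finger pressing on the plate with 0.3 to 20 N and not by the pins (all of step 3 and contact force between the fingers and plate below 20 N and contact force between the fingers and pins below 0.3 N); the arm keeps its last pose, push and grip.
It fails at once if the plate is touched while the mark is still more than 85 mm (about 43 degrees) from the pointer's place on the rim (contact force between any of the fingers, the arm and plate above 0.5 N and horizontal distance between mark and pointer_tip above 0.085 m).
It fails at once if the plate is pressed harder than 25 N (contact force between any of the fingers, the arm and plate above 25 N).
It fails at once if a bystander is moved more than 15 mm or lifted (distance of any of spool, clip, vblock, marker, sponge, tape, plug from where it was at the start of the episode above 0.015 m).
It fails at once if a pin is squeezed or struck with over 35 N (contact force between any of the fingers, the arm and pins above 35 N).
It also fails if it takes over 42 s, if anything falls off the work surface, if the arm or the gripper's body presses on something with over 40 N, if the wrist force passes 120 N, or if a joint passes its speed limit or range.

## Working session

There is one attempt and no reset: what is moved stays moved. The work goes in short steps, Python scripts to look and compute and a tool call to move; the robot and the scene stay as the last step left them, time stands still between calls to the robot, and variables do not carry over. Pictures are saved under pics/ and viewed, and the job is handed in when it is done.

Besides the shell and the picture viewer there is one more tool, called after "Request:" as name(argument=value, ...), one argument or row to a line, values as JSON. jog_arm: Moves the arm, as the interface text tells. Its arguments: {"type":"object","properties":{"rows":{"type":"array"},"squeeze":{"type":"number"}},"required":["rows"]}

```bash
ls; mkdir -p pics; python3 - <<'E'
from station import ctrl
import cv2
print(ctrl.get_obs())
for n in ("top","side"):
    p,d=ctrl.camera(n); cv2.imwrite(f"pics/{n}0.png",p[:,:,::-1]); 
    m=ctrl.camera_model(n); print(n,m)
    import numpy as np; np.save(f"{n}0d.npy",d)
E
```

```text
pics
{'time_s': 0.0, 'qpos': array([ 1.14939551e+00,  3.00474554e-01,  1.52160303e+00,  3.37140647e-05,
        1.32070567e+00, -6.65984868e-02]), 'joint_vel': array([-0.00177873, -0.00076313, -0.00089185,  0.00073512,  0.00187292,
       -0.00058062]), 'tau': array([ 2.34013634e-03, -5.31807876e+01, -3.52752793e+01,  7.09980517e-02,
        2.41208839e-02, -1.26974728e-04]), 'ee_pos': array([0.19093377, 0.51545295, 0.16507518]), 'eef_rot': array([-1.66481545,  1.56960528, -2.01962614]), 'force': array([ 0.59772182,  0.54504446, -0.22670014]), 'moment': array([-0.0526274 , -0.00132328, -0.02507743]), 'grip_width': 0.0939950586970079}
top {'K': array([[386.68916419,   0.        , 249.58938235],
       [  0.        , 386.68916419, 186.26439832],
       [  0.        ,   0.        ,   1.        ]]), 'extrinsics': array([[ 0.01146375, -0.99767268,  0.06721469,  0.49963778],
       [-0.99992952, -0.01123022,  0.00385121, -0.00945709],
       [-0.00308741, -0.0672541 , -0.9977311 ,  1.20377903],
       [ 0.        ,  0.        ,  0.        ,  1.        ]])}
side {'K': array([[423.04121734,   0.        , 256.71528339],
       [  0.        , 423.04121734, 190.06779398],
       [  0.        ,   0.        ,   1.        ]]), 'extrinsics': array([[ 0.96342223, -0.14067818,  0.22809485,  0.27334625],
       [-0.26740709, -0.56065976,  0.78367984, -0.98555956],
       [ 0.01763695, -0.81600875, -0.57777042,  0.80124263],
       [ 0.        ,  0.        ,  0.        ,  1.        ]])}
```

View pics/top0.png

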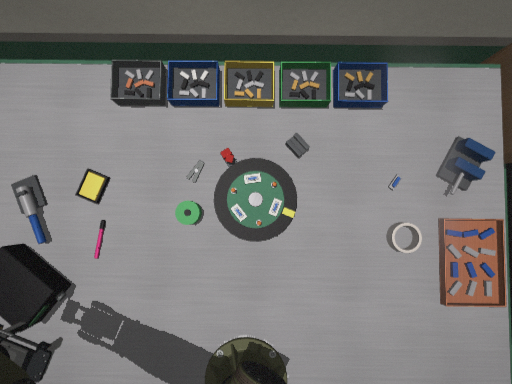

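View pics/side0.png

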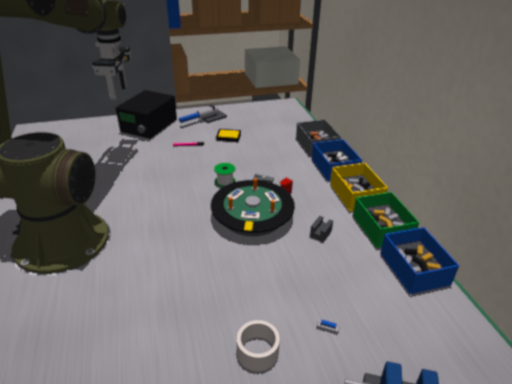

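```bash
cat > h.py <<'E'
import numpy as np, cv2
def px2w(m,u,v,z):
    K=m["K"];E=m["extrinsics"]
    r=E[:3,:3]@np.linalg.inv(K)@np.array([u,v,1.]); t=(z-E[2,3])/r[2]
    return E[:3,3]+t*r
def w2px(m,p):
    E=m["extrinsics"]; c=E[:3,:3].T@(np.array(p)-E[:3,3]); q=m["K"]@c; return q[:2]/q[2]
def cents(m,p,z=0.05,box=(190,130,320,260)):
    hsv=cv2.cvtColor(p,cv2.COLOR_RGB2HSV); out={}
    x0,y0,x1,y1=box
    M=np.zeros(hsv.shape[:2],np.uint8); M[y0:y1,x0:x1]=1
    for n,lo,hi,zz in (("yellow",(22,150,120),(35,255,255),.05),):
        k=cv2.inRange(hsv,lo,hi)*M
        v,u=np.nonzero(k)
        if len(u): out[n]=(len(u),u.mean(),v.mean(),px2w(m,u.mean(),v.mean(),zz))
    return out
E
python3 - <<'E'
import cv2
from h import *
from station import ctrl
p=cv2.imread("pics/top0.png"); cv2.imwrite("pics/top0c.png",cv2.resize(p[140:260,180:330],None,fx=5,fy=5,interpolation=cv2.INTER_CUBIC))
m=ctrl.camera_model("top")
print(cents(m,p[:,:,::-1].copy()))
E
```

```text
{}
```

View pics/top0c.png

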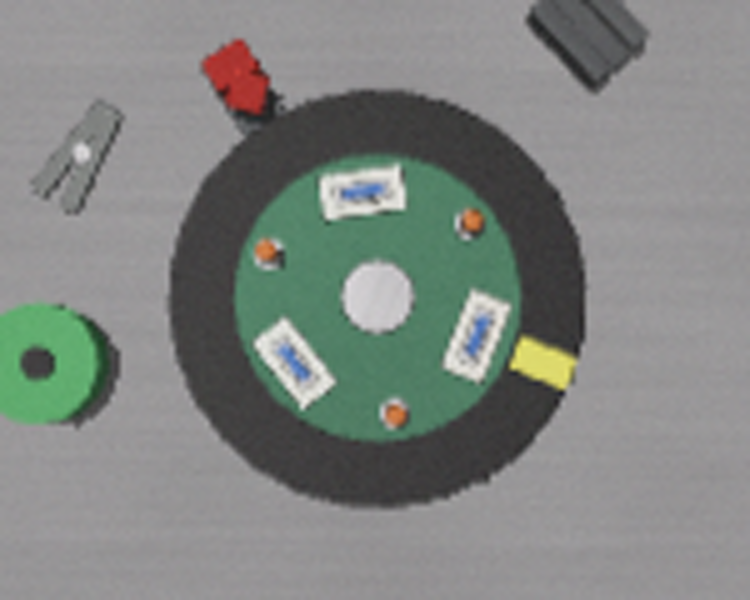

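```bash
python3 - <<'E'
import cv2
from h import *
from station import ctrl
p=cv2.imread("pics/top0.png"); m=ctrl.camera_model("top")
C=px2w(m,180+377.5/5,140+297.5/5,.05)
f=lambda u,v,z:px2w(m,180+u/5,140+v/5,z)
print("C",C, [f(u,v,.05) for u,v in((170,297),(586,297),(378,89),(378,507))])
for n,u,v,z in(("mark",544,363,.05),("nose",265,114,.05),("post",238,62,.05),("p1",267,250,.088),("p2",471,222,.088),("p3",396,415,.088),("hub",378,297,.05)):
    w=f(u,v,z); d=(w-C)[:2]; print(n,w.round(4),np.hypot(*d).round(4),np.degrees(np.arctan2(d[1],d[0])).round(1))
print(p[int(212),int(288)])
E
```

```text
C [ 0.53798812 -0.02309053  0.05      ] [array([0.53687938, 0.1007577 , 0.05      ]), array([ 0.53969936, -0.14744675,  0.05      ]), array([ 0.66330062, -0.02208324,  0.05      ]), array([ 0.41389873, -0.02468178,  0.05      ])]
mark [ 0.5001 -0.1226  0.05  ] 0.1065 -110.8
nose [0.6474 0.0456 0.05  ] 0.1292 32.1
post [0.6787 0.0623 0.05  ] 0.1646 31.3
p1 [0.5635 0.0415 0.088 ] 0.0694 68.5
p2 [ 0.581  -0.0763  0.088 ] 0.0684 -51.0
p3 [ 0.4693 -0.034   0.088 ] 0.0695 -171.0
hub [ 0.5383 -0.0234  0.05  ] 0.0004 -44.4
[108 217 220]
```

```bash
python3 - <<'E'
from station import ctrl
from scipy.spatial.transform import Rotation as R
o=ctrl.get_obs(); print(o['time_s'],R.from_euler('xyz',o['eef_rot']).as_matrix().round(3))
E
```

```text
0.1 [[-0.     0.347  0.938]
 [-0.001  0.938 -0.347]
 [-1.    -0.001 -0.   ]]
```

Request:
jog_arm(
  rows=[0.018, -0.037, 0, 0, 0, 0, 1, 0.018, -0.037, 0, 0, 0, 0, 1, 0.018, -0.037, 0, 0, 0, 0, 1, 0.018, -0.037, 0, 0, 0, 0, 1, 0.018, -0.037, 0, 0, 0, 0, 1, 0.018, -0.037, 0, 0, 0, 0, 1, 0.018, -0.037, 0, 0, 0, 0, 1, 0.018, -0.037, 0, 0, 0, 0, 1],
  squeeze=10,
)

```text
time_s: 0.77
ee_pos: [0.3353, 0.2179, 0.1656]
eef_rot: [0.908, 1.571, 0.554]
force: [0.6, -0.1, 0.2]
grip_width: 0.0444
```

Request:
jog_arm(
  rows=[0.0168, -0.038, 0, 0, 0, 2, 1, 0.0168, -0.038, 0, 0, 0, 2, 1, 0.0168, -0.038, 0, 0, 0, 2, 1, 0.0168, -0.038, 0, 0, 0, 2, 1, 0.0168, -0.038, 0, 0, 0, 2, 1, 0.0168, -0.038, 0, 0, 0, 2, 1, 0.0168, -0.038, 0, 0, 0, 2, 1, 0.0168, -0.038, 0, 0, 0, 2, 1],
)

```text
time_s: 1.43
ee_pos: [0.4697, -0.0865, 0.1655]
eef_rot: [2.424, 1.571, 2.35]
force: [0.3, 0.9, 0.6]
grip_width: 0.0003
```

Request:
jog_arm(
  rows=[0, 0, -0.03, 0, 0, 0, 1, 0, 0, -0.03, 0, 0, 0, 1, 0, 0, -0.02, 0, 0, 0, 1, 0, 0, -0.01, 0, 0, 0, 1, 0, 0, 0, 0, 0, 0, 1],
)

```text
time_s: 1.85
ee_pos: [0.4684, -0.084, 0.0738]
eef_rot: [2.956, 1.567, 2.881]
force: [-0.0, -1.2, 0.3]
grip_width: 0.0006
```

```bash
python3 - <<'E'
from station import ctrl
import cv2
from h import *
for n in ("top","wrist"):
    p,d=ctrl.camera(n)
    if n=="top": p=cv2.resize(p[130:260,180:330],None,fx=4,fy=4,interpolation=cv2.INTER_CUBIC)
    cv2.imwrite(f"pics/{n}1.png",p[:,:,::-1])
o=ctrl.get_obs(); print(o)
E
```

```text
{'time_s': 1.95, 'qpos': array([-2.54140820e-01,  2.38102648e-01,  1.82221179e+00,  2.41940810e-05,
        1.08064443e+00, -1.74963117e+00]), 'joint_vel': array([ 0.00298775, -0.01807411, -0.01238002, -0.00011071,  0.00216498,
        0.00089092]), 'tau': array([-1.50356032e-01, -4.35640419e+01, -2.98381466e+01, -2.72542750e-02,
       -4.57761332e-02,  3.11717467e-04]), 'ee_pos': array([ 0.46987777, -0.08423277,  0.07648573]), 'eef_rot': array([-0.14515677,  1.57016218, -0.22047413]), 'force': array([ 0.86541892, -0.39299489, -0.07830368]), 'moment': array([0.02638703, 0.01447435, 0.00570713]), 'grip_width': 0.0005389119624957636}
```

View pics/top1.png

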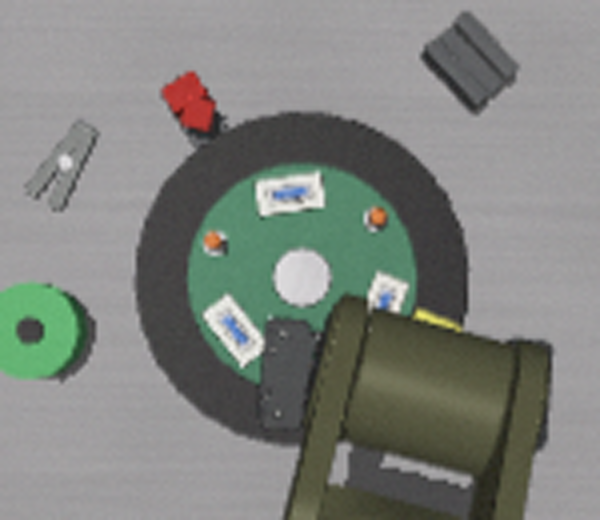

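View pics/wrist1.png

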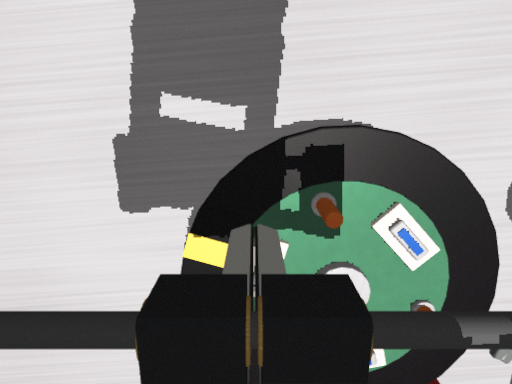

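Request:
jog_arm(
  rows=[0, 0.008, -0.006, 0, 0, 0, 1, 0, 0.008, 0, 0, 0, 0, 1, 0, 0.006, 0, 0, 0, 0, 1, 0, 0, 0, 0, 0, 0, 1],
)

```text
time_s: 2.28
ee_pos: [0.4697, -0.061, 0.0702]
eef_rot: [0.02, 1.57, -0.054]
force: [-0.1, -0.3, -0.4]
grip_width: 0.0006
```

```bash
python3 - <<'E'
from station import ctrl
import cv2
p,d=ctrl.camera("wrist")
cv2.imwrite(f"pics/wrist2.png",p[150:300,200:400,::-1].repeat(3,0).repeat(3,1))
o=ctrl.get_obs(); print(o['ee_pos'],o['time_s'])
E
```

```text
[ 0.4697232  -0.06149714  0.07014162] 2.3333
```

View pics/wrist2.png

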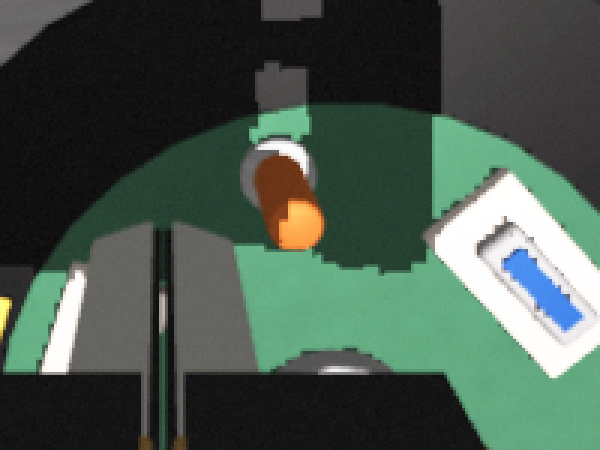

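```bash
python3 - <<'E'
from station import ctrl
from h import *
m=ctrl.camera_model("wrist")
for P in [(0.4697,-0.0615,.07),(0.4617,-0.0615,.07),(0.4692,-.0343,.088),(0.4692,-.0343,.07),(0.4692,-.0343,.054)]:
    q=w2px(m,P); print(P,q,(q-[200,150])*3)
q=np.array([297,222])/3+[200,150]; print(px2w(m,*q,.088)); q=np.array([278,175])/3+[200,150]; print(px2w(m,*q,.054))
print(px2w(m,200+235/3,150+240/3,.07),px2w(m,200+90/3,150+240/3,.07),px2w(m,200+163/3,150+225/3,.07),m["extrinsics"])
E
```

```text
(0.4697, -0.0615, 0.07) [254.26147956 216.60704679] [162.78443868 199.82114037]
(0.4617, -0.0615, 0.07) [253.36823809 205.21924145] [160.10471426 165.65772435]
(0.4692, -0.0343, 0.088) [298.06235475 222.13402533] [294.18706426 216.402076  ]
(0.4692, -0.0343, 0.07) [294.76603233 213.03524962] [284.29809699 189.10574887]
(0.4692, -0.0343, 0.054) [292.2256312 206.023029 ] [276.67689361 168.069087  ]
[ 0.47046602 -0.03377198  0.088     ]
[ 0.47094795 -0.03406527  0.054     ]
[ 0.48045027 -0.04593978  0.07      ] [ 0.47802047 -0.07861128  0.07      ] [ 0.47565861 -0.06189487  0.07      ] [[ 0.07458305  0.96366378  0.25649462  0.39496505]
 [ 0.99721421 -0.07179211 -0.02024147 -0.05599166]
 [-0.00109168  0.25728975 -0.96633369  0.2904124 ]
 [ 0.          0.          0.          1.        ]]
```

```bash
python3 - <<'E'
from station import ctrl
from h import *
p,d=ctrl.camera("wrist"); m=ctrl.camera_model("wrist"); np.save("wd.npy",d)
K=m["K"];E=m["extrinsics"]
for v in range(222,275,6):
  s=[]
  for u in range(224,300,5):
    z=d[v,u]; c=np.array([(u-K[0,2])/K[0,0]*z,(v-K[1,2])/K[1,1]*z,z]); w=E[:3,:3]@c+E[:3,3]; s.append("%d,%d,%d"%tuple((w*1000).round()))
  print(v,*s)
E
```

```text
222 478,-85,52 479,-81,51 479,-77,52 479,-74,52 479,-70,52 479,-66,53 480,-63,51 480,-59,52 481,-56,51 481,-52,51 481,-48,52 481,-45,52 481,-41,52 470,-40,85 469,-37,89 468,-34,90
228 483,-85,53 483,-81,53 484,-78,51 459,-69,117 459,-67,118 459,-64,119 462,-61,113 460,-59,119 460,-56,118 460,-53,118 486,-49,51 486,-45,51 487,-41,51 487,-38,52 472,-37,89 473,-34,89
234 488,-86,52 488,-82,51 459,-71,127 459,-69,128 459,-66,126 460,-64,126 461,-61,123 460,-59,126 460,-56,127 461,-54,126 461,-51,126 490,-45,52 491,-42,52 491,-38,52 492,-34,51 492,-30,51
240 490,-85,57 459,-73,134 459,-71,134 459,-68,135 459,-66,134 460,-64,134 461,-61,130 460,-59,135 460,-56,134 461,-54,133 461,-52,134 495,-45,52 496,-42,51 496,-38,52 496,-34,53 496,-31,52
246 495,-86,57 459,-73,142 459,-71,142 459,-68,141 459,-66,142 460,-64,140 462,-61,136 460,-59,141 460,-57,142 461,-54,141 460,-52,141 460,-50,142 500,-42,53 501,-38,52 501,-35,51 501,-31,52
252 499,-86,58 459,-72,148 459,-70,148 459,-68,149 460,-66,148 459,-63,148 464,-62,138 460,-59,149 460,-57,149 460,-55,148 460,-52,149 460,-50,149 505,-42,51 506,-39,52 506,-35,51 506,-31,52
258 504,-87,57 459,-72,154 459,-70,154 459,-68,155 459,-66,154 460,-63,154 467,-62,140 460,-59,154 460,-57,154 460,-55,154 461,-53,153 460,-51,154 510,-43,52 510,-39,53 511,-35,52 511,-31,51
264 459,-74,159 459,-72,160 459,-69,160 460,-68,159 460,-65,159 460,-63,159 470,-62,139 461,-59,159 460,-57,159 460,-55,160 460,-53,160 461,-51,159 516,-43,51 515,-39,53 515,-35,53 516,-31,52
270 459,-73,165 459,-71,165 459,-69,165 459,-67,165 459,-65,165 460,-63,164 473,-62,140 460,-59,165 460,-57,165 460,-55,165 460,-53,165 460,-51,165 461,-49,164 520,-39,52 520,-36,53 520,-32,53
```

```bash
python3 - <<'E'
from station import ctrl
from h import *
p,d=ctrl.camera("side"); m=ctrl.camera_model("side")
P=w2px(m,(0.4697,-.0615,.07)); print(P,w2px(m,(0.4692,-.0343,.088)))
cv2.imwrite("pics/side2.png",cv2.resize(p[100:250,170:330,::-1],None,fx=5,fy=5,interpolation=cv2.INTER_NEAREST)[:,:800]); print((P-[170,100])*5)
K=m["K"];E=m["extrinsics"]
for v in range(150,int(P[1])+8,3):
  s=[]
  for u in range(int(P[0])-12,int(P[0])+13,3):
    z=d[v,u]; c=np.array([(u-K[0,2])/K[0,0]*z,(v-K[1,2])/K[1,1]*z,z]); w=E[:3,:3]@c+E[:3,3]; s.append("%d,%d,%d"%tuple((w*1000).round()))
  print(v,*s)
E
```

```text
[231.56760336 208.17426388] [229.17640356 197.50184123]
[307.83801678 540.8713194 ]
150 453,6,223 445,-78,271 448,-101,283 455,-102,283 463,-101,281 470,-104,282 477,-105,281 485,-104,280 610,370,-2
153 449,-11,224 445,-77,261 448,-98,273 455,-101,273 463,-100,272 470,-101,272 478,-102,271 484,-107,273 605,350,-3
156 446,-28,224 444,-79,254 448,-98,264 455,-103,266 463,-100,264 470,-102,264 477,-103,263 485,-102,262 600,330,-4
159 442,-49,228 446,-70,240 447,-101,257 455,-102,258 462,-102,256 469,-104,256 477,-105,256 485,-102,253 504,-58,225
162 438,-65,229 447,-63,227 447,-103,250 455,-101,248 461,-106,250 469,-105,248 476,-109,250 483,-109,249 498,-81,230
165 436,-79,229 443,-82,229 445,-113,248 451,-118,250 459,-116,248 466,-117,247 473,-123,250 481,-120,247 487,-125,249
168 434,-84,223 435,-124,247 441,-128,249 449,-126,246 456,-128,247 463,-131,247 470,-134,248 477,-137,249 484,-137,248
171 435,-80,211 432,-137,247 439,-141,248 446,-141,248 453,-144,248 460,-145,248 467,-145,247 474,-150,249 481,-151,248
174 476,154,47 431,-143,243 437,-148,245 445,-146,242 451,-150,244 459,-14
[... 701 characters left out ...]

195 453,40,47 462,35,49 471,37,46 459,-70,124 466,-75,126 475,-73,123 504,16,55 514,21,50 523,21,48
198 450,23,49 459,24,46 468,21,47 460,-64,109 467,-68,111 491,2,57 502,9,50 511,9,48 520,6,49
201 447,10,47 456,8,47 465,8,45 465,-35,77 473,-42,80 490,-2,48 500,-1,46 507,-8,49 516,-7,47
204 445,-3,46 453,-7,48 461,-10,49 465,-35,66 473,-39,67 487,-16,48 496,-15,45 504,-21,49 512,-23,48
207 442,-18,47 450,-23,49 458,-26,50 465,-32,53 473,-38,56 483,-31,49 492,-33,48 500,-36,49 509,-36,48
210 438,-37,51 447,-35,48 455,-40,50 464,-40,48 471,-46,52 480,-44,48 488,-48,50 497,-47,47 506,-50,48
213 436,-45,46 273,-986,801 453,-49,46 461,-52,47 469,-54,47 478,-57,47 486,-60,48 494,-63,49 500,-72,55
```

View pics/side2.png

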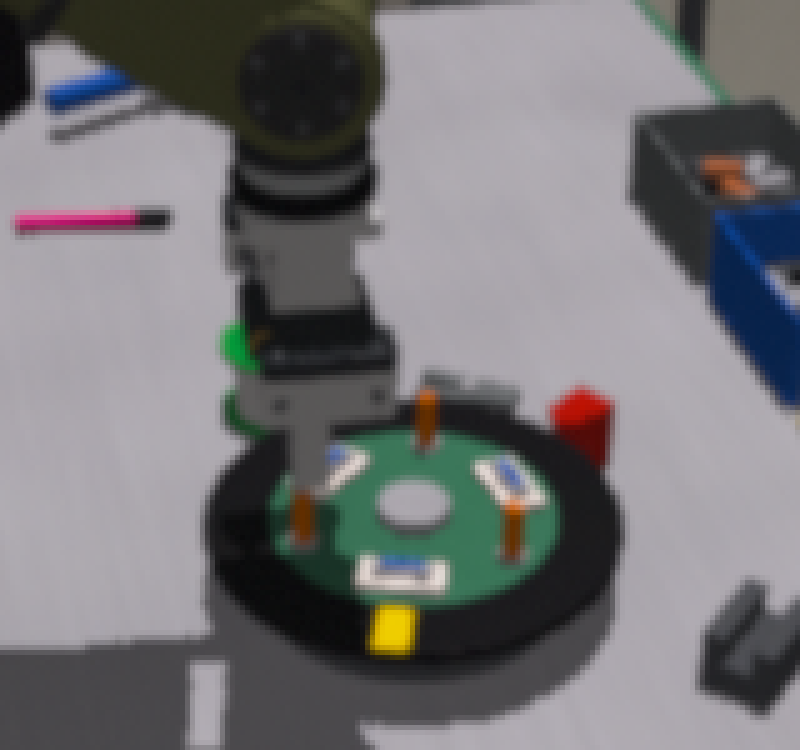

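```bash
python3 - <<'E'
from station import ctrl
from h import *
def cloud(d,m):
    K=m["K"];E=m["extrinsics"]; v,u=np.indices(d.shape); c=np.stack([(u-K[0,2])/K[0,0]*d,(v-K[1,2])/K[1,1]*d,d],-1)
    return c@E[:3,:3].T+E[:3,3]
d=np.load("side0d.npy"); m=ctrl.camera_model("side"); w=cloud(d,m)
k=(d>0)&(abs(w[...,0]-.191)<.1)&(abs(w[...,1]-.516)<.1)&(w[...,2]>.12)
print(k.sum(), np.histogram(w[k][:,2],bins=np.arange(.12,.32,.01)))
q=w[k]; q=q[np.argsort(q[:,2])]; print(q[:15].round(3))
p=cv2.imread("pics/side0.png"); print(w2px(m,(.191,.516,.166)))
cv2.imwrite("pics/side0c.png",cv2.resize(p[20:120,60:180],None,fx=6,fy=6,interpolation=cv2.INTER_NEAREST))
E
```

```text
1991 (array([ 0,  0,  0,  0,  0,  0,  0,  0, 19, 35, 35, 31, 35, 40, 36, 39, 27,
       17, 88]), array([0.12, 0.13, 0.14, 0.15, 0.16, 0.17, 0.18, 0.19, 0.2 , 0.21, 0.22,
       0.23, 0.24, 0.25, 0.26, 0.27, 0.28, 0.29, 0.3 , 0.31]))
[[0.2   0.562 0.202]
 [0.204 0.56  0.202]
 [0.207 0.558 0.203]
 [0.214 0.554 0.204]
 [0.204 0.565 0.204]
 [0.169 0.47  0.205]
 [0.211 0.552 0.205]
 [0.201 0.563 0.205]
 [0.183 0.465 0.206]
 [0.166 0.468 0.206]
 [0.176 0.465 0.206]
 [0.208 0.559 0.206]
 [0.18  0.463 0.207]
 [0.212 0.556 0.207]
 [0.215 0.555 0.207]]
[120.21280445 103.54005002]
```

View pics/side0c.png

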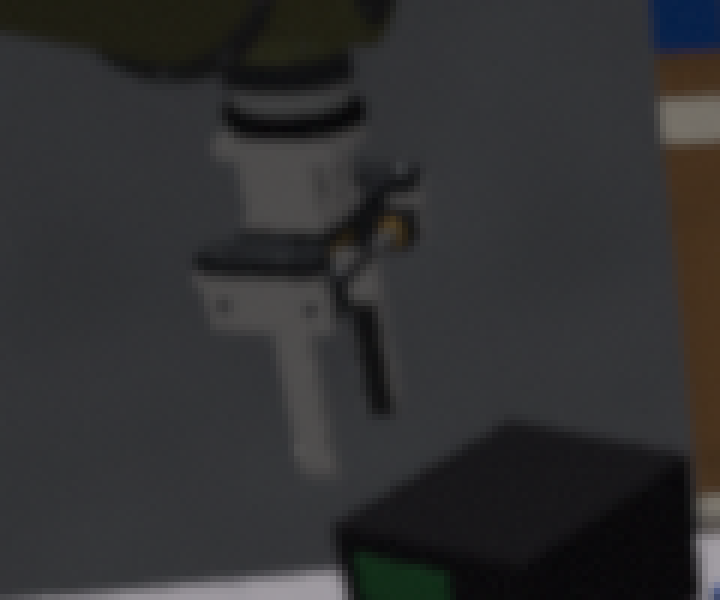

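Request:
jog_arm(
  rows=[0, 0.004, 0, 0, 0, 0, 1, 0, 0.003, 0, 0, 0, 0, 1, 0, 0.0015, 0, 0, 0, 0, 1, 0, 0.0015, 0, 0, 0, 0, 1, 0, 0.0015, 0, 0, 0, 0, 1, 0, 0.0015, 0, 0, 0, 0, 1, 0, 0.0015, 0, 0, 0, 0, 1, 0, 0.0015, 0, 0, 0, 0, 1],
)

```text
time_s: 3.1
ee_pos: [0.4695, -0.0462, 0.0696]
eef_rot: [-0.939, 1.571, -1.014]
force: [-0.6, -0.4, 0.1]
grip_width: 0.0002
```

```bash
python3 - <<'E'
from station import ctrl
import cv2
p,d=ctrl.camera("wrist")
cv2.imwrite(f"pics/wrist3.png",p[150:300,200:400,::-1].repeat(3,0).repeat(3,1))
o=ctrl.get_obs(); print(o['ee_pos'],o['time_s'],o['force'])
E
```

```text
[ 0.46949219 -0.04596387  0.06965444] 3.15 [-0.8888775  -0.04863367 -0.17264648]
```

View pics/wrist3.png

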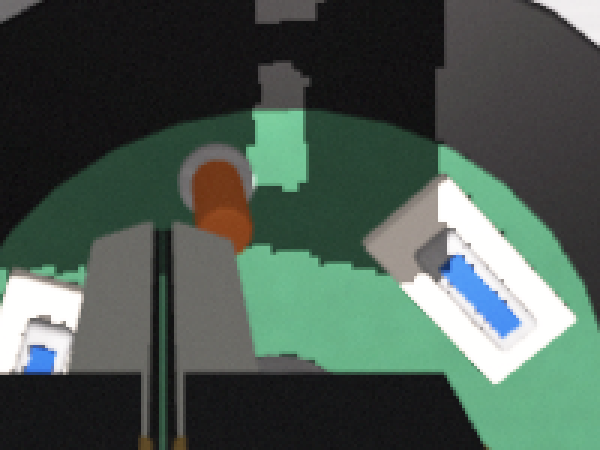

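Request:
jog_arm(
  rows=[0, -0.01, 0, 0, 0, 0, 1, 0, -0.01, 0, 0, 0, 0, 1, 0, -0.003, -0.01, 0, 0, 0, 1, 0, 0, -0.012, 0, 0, 0, 1, 0, 0, -0.01, 0, 0, 0, 1, 0, 0, 0, 0, 0, 0, 1],
)

```text
time_s: 3.65
ee_pos: [0.4682, -0.0694, 0.0353]
eef_rot: [2.993, 1.567, 2.917]
force: [-0.8, 0.7, -0.8]
grip_width: 0.0004
```

```bash
python3 - <<'E'
from station import ctrl
from h import *
p,d=ctrl.camera("side"); m=ctrl.camera_model("side")
o=ctrl.get_obs(); print(o['ee_pos'],o['time_s'],o['force'])
cv2.imwrite("pics/side4.png",cv2.resize(p[150:240,190:310,::-1],None,fx=6,fy=6,interpolation=cv2.INTER_NEAREST))
K=m["K"];E=m["extrinsics"]; v,u=np.indices(d.shape); w=np.stack([(u-K[0,2])/K[0,0]*d,(v-K[1,2])/K[1,1]*d,d],-1)@E[:3,:3].T+E[:3,3]
k=(abs(w[...,0]-.4697)<.012)&(abs(w[...,1]+.081)<.015)&(w[...,2]>.058)
q=w[k];q=q[np.argsort(q[:,2])]; print(q[:12].round(3))
E
```

```text
[ 0.46869643 -0.06938073  0.03643937] 3.7 [-0.65868386  0.15240444  0.18444597]
[[ 0.462 -0.075  0.075]
 [ 0.459 -0.076  0.076]
 [ 0.475 -0.08   0.08 ]
 [ 0.459 -0.067  0.08 ]
 [ 0.467 -0.08   0.081]
 [ 0.469 -0.082  0.083]
 [ 0.461 -0.08   0.083]
 [ 0.472 -0.084  0.084]
 [ 0.464 -0.082  0.084]
 [ 0.458 -0.068  0.084]
 [ 0.464 -0.081  0.086]
 [ 0.458 -0.084  0.086]]
```

View pics/side4.png

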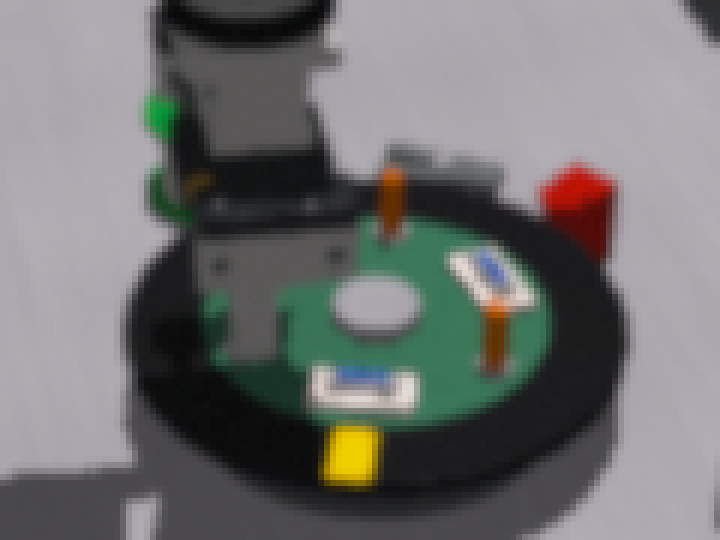

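Request:
jog_arm(
  rows=[0, 0.003, 0, 0, 0, 0, 1, 0, 0.004, 0, 0, 0, 0, 1, 0, 0.003, 0, 0, 0, 0, 1, 0, 0.002, 0, 0, 0, 0, 1, 0, 0.002, 0, 0, 0, 0, 1, 0, 0.003, 0, 0, 0, 0, 1, 0, 0.004, 0, 0, 0, 0, 1, 0, 0.005, 0, 0, 0, 0, 1],
)

```text
time_s: 4.37
ee_pos: [0.4695, -0.0429, 0.0377]
eef_rot: [0.061, 1.571, -0.015]
force: [0.6, -0.5, 0.6]
grip_width: 0.0004
```

Request:
jog_arm(
  rows=[0, 0.006, 0, 0, 0, 0, 1, 0.001, 0.007, 0, 0, 0, 0, 1, 0.001, 0.008, 0, 0, 0, 0, 1, 0.001, 0.009, 0, 0, 0, 0, 1, 0, 0.003, 0.008, 0, 0, 0, 1, 0, 0, 0.015, 0, 0, 0, 1, -0.01, 0, 0.005, 0, 0, 0, 1],
)

```text
time_s: 4.95
ee_pos: [0.464, -0.0098, 0.0677]
eef_rot: [-0.017, 1.568, -0.091]
force: [1.0, -0.4, 1.2]
grip_width: 0.0005
```

```bash
cat >> h.py <<'E'
def ang(n,save=None):
    from station import ctrl
    m=ctrl.camera_model(n); t=ctrl.get_obs()['time_s']; p,d=ctrl.camera(n)
    hsv=cv2.cvtColor(p,cv2.COLOR_RGB2HSV); k=cv2.inRange(hsv,(22,120,80),(35,255,255))
    nl,lab,st,ce=cv2.connectedComponentsWithStats(k)
    for i in range(1,nl):
        if st[i,4]<8: continue
        w=px2w(m,*ce[i],.05); dd=w[:2]-[.5383,-.0233]; r=np.hypot(*dd)
        if .07<r<.14: print(n,"t",t,"A",st[i,4],"r",r.round(4),"mark rel pointer deg",((np.degrees(np.arctan2(dd[1],dd[0]))-31.8+180)%360-180).round(2))
    if save: cv2.imwrite(save,p[:,:,::-1])
E
python3 - <<'E'
from h import *
ang("top","pics/t5.png"); ang("side","pics/s5.png")
from station import ctrl
print(ctrl.get_obs()['ee_pos'],ctrl.get_obs()['force'])
E
```

```text
side t 5.0 A 47 r 0.104 mark rel pointer deg 153.73
[ 0.46246571 -0.00995079  0.06687725] [ 0.89414091 -0.5007279  -0.25054855]
```

```bash
python3 - <<'E'
import cv2
a=cv2.imread("pics/t5.png")[130:260,180:330]; b=cv2.imread("pics/s5.png")[150:260,180:330]
cv2.imwrite("pics/c5.png",cv2.vconcat([cv2.resize(a,(600,300),interpolation=cv2.INTER_CUBIC),cv2.resize(b,(600,300),interpolation=cv2.INTER_CUBIC)]))
E
```

```text
(no output)
```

View pics/c5.png

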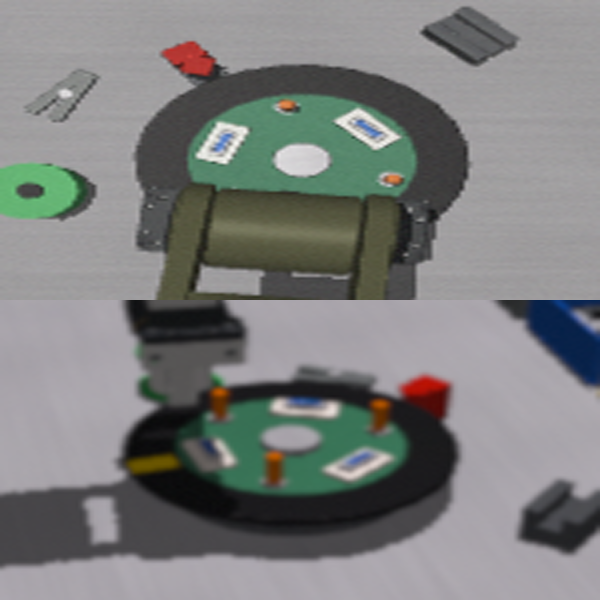

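Request:
jog_arm(
  rows=[-0.016, -0.006, 0, 0, 0, 0, 1, -0.015, -0.006, 0, 0, 0, 0, 1],
)

```text
time_s: 5.22
ee_pos: [0.4312, -0.0221, 0.0655]
eef_rot: [3.102, 1.571, 3.027]
force: [0.2, -0.3, 0.1]
grip_width: 0.0003
```

```bash
python3 - <<'E'
from h import *
ang("side","pics/s6.png"); ang("top","pics/t6.png")
from station import ctrl
print(ctrl.get_obs()['ee_pos'],ctrl.get_obs()['force'])
E
```

```text
side t 5.2167 A 58 r 0.1022 mark rel pointer deg 132.12
[ 0.43035798 -0.02252029  0.06550624] [ 1.44996233 -0.02104832  0.8804828 ]
```

Request:
jog_arm(
  rows=[0, 0, -0.018, 0, 0, 0, 1, 0, 0, -0.016, 0, 0, 0, 1, 0, 0, -0.008, 0, 0, 0, 1, 0, 0, 0, 0, 0, 0, 1],
)

```text
time_s: 5.65
ee_pos: [0.431, -0.022, 0.0222]
eef_rot: [3.073, 1.568, 2.998]
force: [-0.1, -0.4, -0.3]
grip_width: 0.0005
```

```bash
python3 - <<'E'
from h import *
ang("top","pics/t7.png"); ang("side","pics/s7.png")
from station import ctrl
o=ctrl.get_obs();print(o['time_s'],o['ee_pos'],o['force'])
E
```

```text
top t 5.65 A 56 r 0.1057 mark rel pointer deg 90.22
side t 5.7 A 18 r 0.0942 mark rel pointer deg 82.01
5.75 [ 0.43187708 -0.02215561  0.0238961 ] [-0.28375226 -0.02357787  0.68294628]
```

Request:
jog_arm(
  rows=[0, 0, 0, 0, 0, 0, 1, 0, 0, 0, 0, 0, 0, 1],
)

```text
time_s: 5.92
ee_pos: [0.432, -0.0223, 0.0243]
eef_rot: [-0.054, 1.57, -0.129]
force: [0.1, -1.1, 0.6]
grip_width: 0.0001
```

```bash
python3 - <<'E'
from h import *
ang("top","pics/t8.png")
from station import ctrl
o=ctrl.get_obs();print(o['time_s'],o['ee_pos'],o['force'])
E
```

```text
top t 5.9167 A 51 r 0.1082 mark rel pointer deg 66.45
5.9667 [ 0.43193809 -0.02228318  0.02426465] [-0.01306018 -0.49477527  0.50171283]
```

Request:
jog_arm(
  rows=[0, 0, -0.004, 0, 0, 0, 1, 0, 0, -0.003, 0, 0, 0, 1, 0, 0, 0, 0, 0, 0, 1, 0, 0, 0, 0, 0, 0, 1],
)

```text
time_s: 6.3
ee_pos: [0.4313, -0.0223, 0.0164]
eef_rot: [3.068, 1.57, 2.993]
force: [-0.2, -0.3, 0.4]
grip_width: 0.0003
```

```bash
python3 - <<'E'
from h import *
ang("top","pics/t9.png")
from station import ctrl
o=ctrl.get_obs();print(o['time_s'],o['ee_pos'],o['force'])
E
```

```text
top t 6.3 A 51 r 0.1064 mark rel pointer deg 35.22
6.35 [ 0.43142507 -0.0222694   0.01659769] [ 0.3674252  -0.38742565  0.39652172]
```

Request:
jog_arm(
  rows=[0, 0, 0, 0, 0, 0, 1, 0, 0, 0, 0, 0, 0, 1, 0, 0, 0, 0, 0, 0, 1, 0, 0, -0.0075, 0, 0, 0, 1],
)

```text
time_s: 6.68
ee_pos: [0.4323, -0.0224, 0.0099]
eef_rot: [-0.062, 1.569, -0.137]
force: [0.2, 1.4, -0.1]
grip_width: 0.0004
```

```bash
python3 - <<'E'
from station import ctrl
o=ctrl.get_obs();print(o['time_s'],o['ee_pos'],o['force'],o['joint_vel'])
E
```

```text
6.6833 [ 0.4323084  -0.02237341  0.0099118 ] [ 0.22763419  1.4133138  -0.06165057] [ 2.45235112e-06  1.91423945e-01  7.04492913e-02 -1.54951358e-04
 -2.60049791e-01 -1.02211012e-03]
```

Request:
jog_arm(
  rows=[0, 0, -0.001, 0, 0, 0, 1],
)

```text
time_s: 6.77
ee_pos: [0.4315, -0.0223, 0.0074]
eef_rot: [0.428, 1.571, 0.352]
force: [1.9, 0.5, 2.4]
grip_width: 0.0004
```

```bash
python3 - <<'E'
from h import *
from station import ctrl
o=ctrl.get_obs();print(o['time_s'],o['ee_pos'],o['force'],o['joint_vel'])
ang("top","pics/t10.png")
E
```

```text
6.7667 [ 0.43145254 -0.02225077  0.00736832] [1.90931142 0.48806314 2.37631598] [ 0.00015037  0.01426678 -0.00131893 -0.00256213 -0.00670976  0.00049085]
top t 6.7667 A 64 r 0.1073 mark rel pointer deg 4.53
```

Request:
jog_arm(
  rows=[0, 0, 0, 0, 0, 0, 1],
)

```text
time_s: 6.9
ee_pos: [0.4315, -0.0223, 0.008]
eef_rot: [-3.004, 1.571, -3.08]
force: [-0.3, 0.0, 2.1]
grip_width: 0.0006
```

```bash
python3 - <<'E'
from h import *
from station import ctrl
o=ctrl.get_obs();print(o['time_s'],o['ee_pos'],o['force'])
ang("top","pics/t11.png")
o=ctrl.get_obs();print(o['time_s'],o['ee_pos'],o['force'])
p=cv2.imread("pics/t11.png"); cv2.imwrite("pics/t11c.png",cv2.resize(p[130:250,190:330],None,fx=5,fy=5,interpolation=cv2.INTER_CUBIC))
E
```

```text
6.9 [ 0.43147784 -0.02228041  0.00800746] [-0.3209955   0.04090509  2.06902809]
top t 6.9 A 64 r 0.1078 mark rel pointer deg 4.34
6.95 [ 0.43147965 -0.02229867  0.00812471] [0.70820903 0.18480303 1.86038437]
```

View pics/t11c.png

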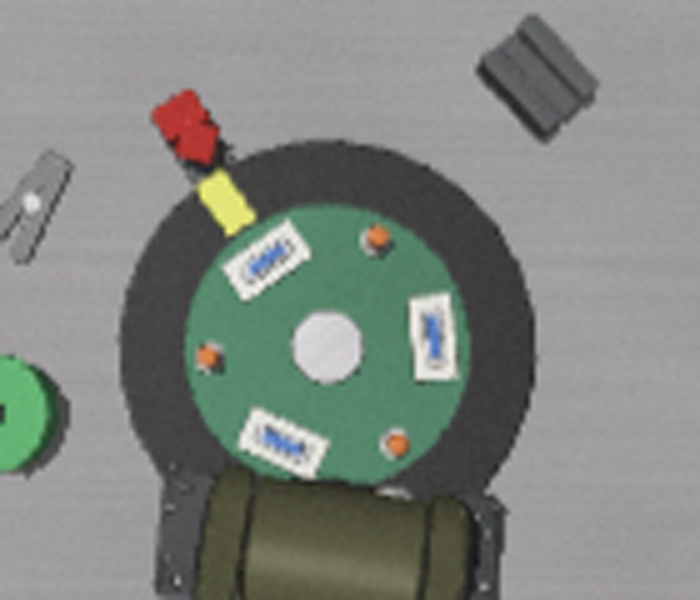

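Request:
jog_arm(
  rows=[0, 0, -0.001, 0, 0, 0, 1, 0, 0.001, 0, 0, 0, 0, 1, 0, 0.001, 0, 0, 0, 0, 1, 0, 0.001, 0, 0, 0, 0, 1, 0, 0.001, 0, 0, 0, 0, 1, 0, 0.001, 0, 0, 0, 0, 1, 0, 0.001, 0, 0, 0, 0, 1, 0, 0.001, 0, 0, 0, 0, 1],
)

```text
time_s: 7.62
ee_pos: [0.4317, -0.0152, 0.0072]
eef_rot: [0.014, 1.57, -0.062]
force: [1.6, -0.8, 2.9]
grip_width: 0.0004
```

Request:
jog_arm(
  rows=[0, 0, 0, 0, 0, 0, 1, 0, 0, 0, 0, 0, 0, 1, 0, 0, 0, 0, 0, 0, 1, 0, 0, 0, 0, 0, 0, 1],
)

```text
time_s: 7.95
ee_pos: [0.4316, -0.0153, 0.0072]
eef_rot: [-0.176, 1.571, -0.251]
force: [0.8, 0.3, 3.1]
grip_width: 0.0003
```

```bash
python3 - <<'E'
from h import *
from station import ctrl
o=ctrl.get_obs();print(o['time_s'],o['ee_pos'],o['force'])
ang("top","pics/t12.png"); ang("top")
o=ctrl.get_obs();print(o['time_s'],o['ee_pos'],o['force'])
p=cv2.imread("pics/t12.png"); cv2.imwrite("pics/t12c.png",cv2.resize(p[130:250,190:330],None,fx=5,fy=5,interpolation=cv2.INTER_CUBIC))
E
```

```text
7.95 [ 0.43155924 -0.01530885  0.00717666] [0.77797941 0.31300039 3.07478512]
top t 7.95 A 69 r 0.108 mark rel pointer deg 0.4
top t 8.0 A 71 r 0.1076 mark rel pointer deg 0.66
8.05 [ 0.43158273 -0.01531023  0.00719822] [ 2.00330167 -0.69631324  3.30692518]
```

View pics/t12c.png

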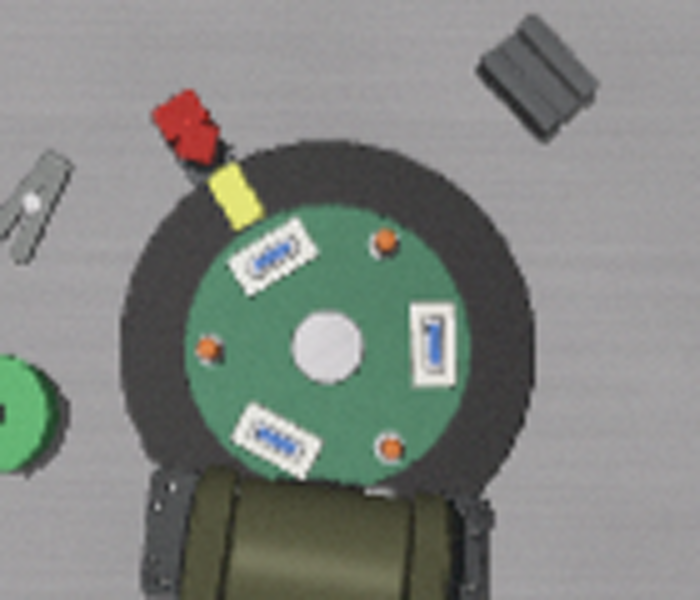

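```bash
python3 - <<'E'
from station import ctrl
print(ctrl.hand_in())
E
```

```text
the job is handed in; nothing more can be done
None
```

I flicked one orange pin clockwise with the shut fingertips, and the wheel spun at about 1.7 rad/s. It ran untouched for about 2 s. I then pressed a fingertip on the black band and the wheel stopped with the mark about 4.4° (roughly 8.5 mm) short of the pointer.

- **Correction after braking:** I did not leave it at that first stop. Still pressing lightly, I dragged the plate about 7 mm with the fingertip.
- **Final position:** the last two top-camera readings put the mark 0.4° and 0.7° from the pointer (about 1 mm), at rest. The finger was holding the plate with about 3 N when I handed in.
- **Time and surroundings:** the job was at about 8 s of the 42 s allowed. I kept the fingers clear of the other items. The last top view showed no visible shift in those it included, though I did not measure them or look at the rest again.

**Checks that disagreed or are uncertain:**
- **Tool height:** the fingertips are really about 37–38 mm higher than the reported tool position. Both cameras showed this, and a trial pass over the pin made no contact. I allowed for it in all later moves.
- **Untouched time:** the 2 s is worked out from camera angles and force readings, not measured directly. Release was around 4.65–4.75 s and first plate contact around 6.68 s, so it clears the 1.8 s limit by only 0.1–0.2 s.

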